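# Find the hidden hole in the serving board and seat the stop pin

## Task

Take the orange-handled stop pin out of its little wooden stand and fit it in the black stone inlay of the serving board, so that the pickle jar cannot slide off when the board is carried. The inlay has one unmarked blind hole that you cannot make out by eye, so feel for it: slide the pin's tip lightly over the stone until it drops in, then seat the pin fully home, upright, and let go. Never press hard on the stone or the board (stay under about 20 N), and leave the jar and everything else on the counter where it is.

Things in the scene. Friction and masses are not known exactly. Their poses are not given: they have to be found in the camera images.
- pin_grip (a point): Centre of the stop pin's handle, on the axis, 46 mm above the tip. Orange round handle 24 mm in diameter, 52 mm long, over a steel collar 30 mm in diameter, 5 mm thick, over a shank (see pin_tip); 72 mm in all, about 0.12 kg. z runs up the pin. At the start it stands upright in the stand, its collar resting on the stand's top, and lifts straight out by 15 mm
- pin_tip (a point): Lower end of the same pin, centre of its flat tip, z up the pin. The steel shank is 15 mm long from collar to tip and 10 mm in diameter, its lowest 6 mm tapering to 5 mm at the tip
- stand: Pale wooden block 66 x 66 x 34 mm, fixed to the counter; in the middle of its top a loose round hole (14 mm) holds the pin. Origin at the centre of its underside, z up
- board: Walnut serving board, 280 mm (its x) by 380 mm (its y), 24 mm thick, fixed to the counter. Origin at the centre of its underside, z up. The jar stands on its +y half; in its -y half an opening of 130 mm (x) by 70 mm (y) shows the flat, rigidly fixed black stone inlay, whose face lies 6 mm below the board's top. The stone's one hole is 13 mm in diameter, 16.5 mm deep, black in black
- inlay (a point): Centre of the visible inlay, on the stone's face (18 mm above the counter), axes as the board's. The hole's position differs each time and is not measured: its centre lies up to 30 mm from here along x, either way, and up to 5 mm along y, either way. The tip begins to drop in within about 3.5 mm of the hole's centre; fully home, the collar lies on the stone and the tip 15 mm below it
- jar: Cream stoneware pickle jar with a brown rim, full of green chillies, 108 mm in diameter and 89 mm high, on the board. Origin at the centre of its underside. To be left alone
- bowl: White bowl, 100 mm in diameter and 40 mm high. Origin under its centre. To be left alone
- spice: Spice jar with a black cap, 44 mm in diameter and 95 mm high. Origin under its centre. To be left alone
- spoon: Spoon lying on the counter, about 200 mm long. To be left alone
- chilli_a: Green chilli about 90 mm long and 12 mm thick, on the board. Origin at its middle. To be left alone
- chilli_b: Another green chilli on the board. To be left alone
- chilli_c: Green chilli on the counter beside the board. To be left alone
- chilli_red: Red chilli on the board. To be left alone
Mind the look-alikes: they are no part of the job. What is meant by the part that bears pin_grip is not pink, and is the smaller of those in its own colour.

How it is judged:
On the way, in this order (a step that is already met when the one before it is completed fails the run):
1. the pin is lifted out of its stand, its tip more than 3 mm above the stand's top (z of pin_tip in the frame of stand above 0.037 m), for 0.1 s.
2. the pin's tip has dropped into the hole in the stone, more than 6 mm below the stone's face (z of pin_tip in the frame of inlay below -0.006 m and x of pin_tip in the frame of inlay between -0.055 and 0.055 m and y of pin_tip in the frame of inlay between -0.03 and 0.03 m), for 0.1 s.
At the end, for the whole second after the job is handed in: The pin stands in the inlay's hole, released and at rest, its tip at least 12.5 mm below the stone's face (fully home is 15 mm) and within 7 degrees of upright (z of pin_tip in the frame of inlay below -0.0125 m and angle between pin_grip's own z axis and vertical below 0.12 rad and x of pin_tip in the frame of inlay between -0.055 and 0.055 m and y of pin_tip in the frame of inlay between -0.03 and 0.03 m and linear speed of pin below 0.01 m/s); the robot touches nothing.
It fails at once if the pin is pressed on the board or its inlay with more than 35 N, all their contacts together (contact force between pin and board above 35 N).
It fails at once if the robot itself pushes on the board with more than 35 N, all their contacts together (contact force between any of the fingers, the arm and board above 35 N).
It fails at once if the jar or another bystander is moved more than 25 mm, or the jar tipped (distance of any of jar, bowl, spice, spoon, chilli_a, chilli_b, chilli_c, chilli_red from where it was at the start of the episode above 0.025 m or angle between jar's own z axis and vertical above 0.3 rad).
It also fails if it takes over 72 s, if anything falls off the work surface, if the arm or the gripper's body presses on something with over 40 N, if the wrist force passes 120 N, or if a joint passes its speed limit or range.

## Robot

A 7-joint arm with a two-finger parallel gripper is mounted at the origin on the work surface. World frame = base frame: x ahead of the robot, y to its left, z up, the work surface at z = 0. Lengths are in m, angles in rad, forces in N, time in s.
With the tool pointing down it reaches from about 0.35 to 0.9 m from the base axis. Payload 7.2 kg.
Tool frame: the origin (TCP) lies at the very end of the fingers, on their centre line; the grasp point (between the pads) lies 19 mm behind it; z points along the fingers, y is the line along which they close (so a half turn about z gives the same grasp; the last joint's range is limited). The gripper opens to 88 mm and grips with 3 to 60 N. Pads are 20 mm wide; open, the fingers measure 115 mm over their backs; the gripper's body (75 mm by 178 mm) begins 61 mm behind the grasp point.
Start: joints at [1.193, 0.411, -0.013, 1.596, 0.006, 1.134, -0.082], TCP at [0.191, -0.595, 0.223] pointing down, gripper open.
Joint ranges: [-2.95, 2.95], [-0.29, 1.99], [-1.47, 1.44], [0.14, 2.54], [-1.03, 4.17], [0.13, 1.85], [-2.86, 2.86]. Speed limits (rad/s): [2.39, 2.39, 3.01, 3.01, 3.14, 3.14, 3.14].

## Interface

Orientations are given as a 3x3 rotation matrix whose columns are the frame's x, y, z axes.
In Python, from plant import env gives the robot as it stands. Calls block until the motion is done:
- env.movep(position, orientation): joint-space move of the TCP to a pose.
- env.movel(position, rotation=None, speed=0.15, threshold=None): straight line of the TCP; rotation=None keeps the orientation; speed is the mean speed in m/s. With threshold (N) it stops when the force on the tool has changed by that much, and returns True; else False.
- env.movej(angles): joint-space move.
- env.gripper_to(opening, grip_force=None): opening from 0.0 (shut) to 1.0 (fully open); grip_force is the grip in N (None keeps the last); returns when the fingers have stopped.
- env.hold(seconds).
- env.solve_ik(position, orientation): joint angles nearest the present ones, or None.
- env.state(): the state.
- env.get_image(name): name is "scene" or "top"; returns the picture (400x640x3 uint8, blue, green, red); there is no depth.
- env.camera_info(name): a dict with "K" (3x3 intrinsics, pixels), "D" ([k1, k2, p1, p2, k3] as OpenCV has them; the pictures are not rectified), "eye" and "attitude" of the camera in the world. Camera axes: x right, y down, z forward; pixel columns grow to the right and rows downward; lengths in m; the calibration is good to about 2 mm. A picture is of the moment at which its call begins. camera_info takes no time and is no camera call.
A pose or a line that the arm cannot do raises env.PlanningError and nothing moves.
- env.sign_off(): hands the job in; it is judged then, once.
The state is a dict: "clock": time; "joint_pos": joint angles; "joint_velocities": joint speeds; "tau": joint torques, N m; "ee_pos": TCP position; "orientation": TCP orientation; "contact_force": force on the tool from outside, world axes, zero at the start; "torque": the same for the moment, N m; "grip_width": opening from 0.0 (shut) to 1.0 (fully open); "finger_force": force on a finger pad.
Only numpy, scipy, OpenCV 4.12 (cv2) and the standard library are available. Lean on these libraries where they do the work, as an engineer would, in place of code of your own. Each camera call takes 0.05 s, during which the arm holds its last target. There are 200 camera calls.

## Working session

There is one attempt and no reset: what is moved stays moved. The work goes in short steps, each a Python script; the robot and the scene stay as the last script left them, time stands still between calls to the robot, and variables do not carry over. Pictures are saved under pics/ and viewed, at most 10 in all, crops included, and the job is handed in when it is done.

```bash
mkdir -p pics; ls
python3 - <<'E'
from plant import env
import cv2
for n in("scene","top"):
    cv2.imwrite(f"pics/{n}0.png",env.get_image(n)); c=env.camera_info(n); print(n,c)
s=env.state();print(s["clock"],s["ee_pos"],s["contact_force"])
E
```

```text
pics
scene {'K': array([[406.38521395,   0.        , 327.18223379],
       [  0.        , 406.38521395, 202.17397514],
       [  0.        ,   0.        ,   1.        ]]), 'D': array([0.0227839, 0.       , 0.       , 0.       , 0.       ]), 'eye': array([ 0.95683646, -0.75056606,  0.56882051]), 'attitude': array([[ 0.86128236,  0.28380002, -0.42148575],
       [ 0.50799627, -0.46213256,  0.7268929 ],
       [ 0.01150993, -0.84017323, -0.54219597]])}
top {'K': array([[503.23065848,   0.        , 317.34554763],
       [  0.        , 503.23065848, 205.20512767],
       [  0.        ,   0.        ,   1.        ]]), 'D': array([-0.04683898,  0.        ,  0.        ,  0.        ,  0.        ]), 'eye': array([ 0.33849092, -0.07870086,  1.52749931]), 'attitude': array([[ 0.01629378, -0.98899281,  0.14706371],
       [-0.99979728, -0.01437548,  0.0140975 ],
       [-0.01182821, -0.1472636 , -0.98902655]])}
0.1 [ 0.19035647 -0.59483513  0.2219047 ] [ 0.52023325 -0.20539354 -0.4839162 ]
```

View pics/scene0.png

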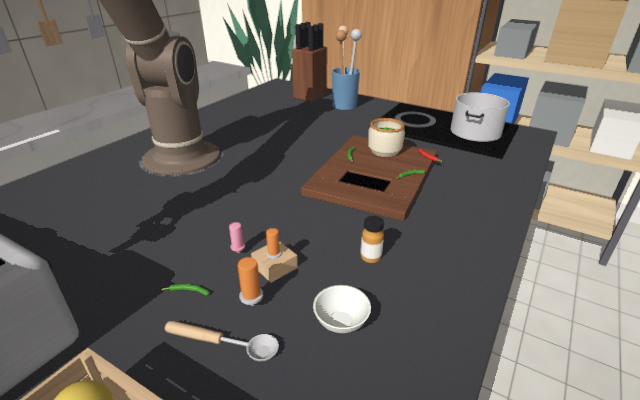

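View pics/top0.png

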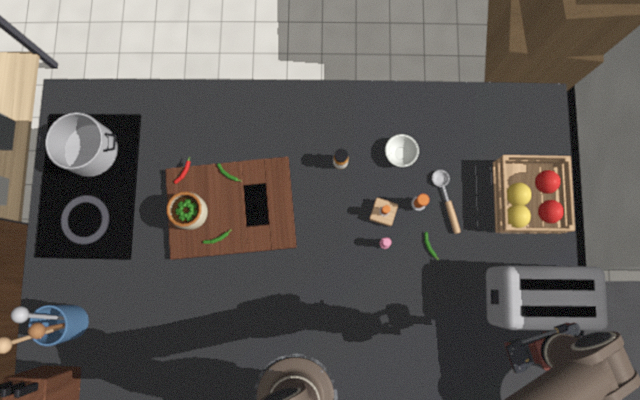

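The look-alikes in the scene view are the orange pin in the stand (273,240), a bigger orange pin on the counter (249,280) and a pink pin (236,237). In the top view they are at (386,209), (422,200) and (386,243). I choose the smaller orange one, in the stand. Next I measure it and take a close crop.

```bash
cat > h.py <<'E'
import numpy as np, cv2
from plant import env
def ray(n,uv):
    c=env.camera_info(n); p=cv2.undistortPoints(np.array(uv,float).reshape(-1,1,2),c["K"],c["D"]).reshape(-1,2)
    return c["eye"], np.c_[p,np.ones(len(p))]@c["attitude"].T
def plane(n,uv,z):
    e,d=ray(n,uv); return e+d*((z-e[2])/d[:,2])[:,None]
def tri(a,b):
    (e1,d1),(e2,d2)=ray("top",a),ray("scene",b); d1,d2=d1[0],d2[0]
    t=np.linalg.lstsq(np.c_[d1,-d2],e2-e1,rcond=None)[0]; p,q=e1+t[0]*d1,e2+t[1]*d2
    return (p+q)/2,np.linalg.norm(p-q)
def hsv(im): return cv2.cvtColor(im,cv2.COLOR_BGR2HSV)
def orange(im): return cv2.inRange(hsv(im),(5,170,120),(16,255,255))
E
python3 - <<'E'
from h import *
np.set_printoptions(precision=4,suppress=True)
T,S=cv2.imread("pics/top0.png"),cv2.imread("pics/scene0.png")
for n,im,(x0,y0,x1,y1) in (("top",T,(360,180,440,225)),("scene",S,(225,215,305,310))):
    m=orange(im)[y0:y1,x0:x1]; k,_,st,ce=cv2.connectedComponentsWithStats(m)
    for i in range(1,k):
        if st[i,4]>8: print(n,st[i]+[x0,y0,0,0,0],ce[i]+[x0,y0])
# board
g=hsv(T)[120:280,150:320]; m=cv2.inRange(g,(0,70,35),(20,255,255)); m=cv2.morphologyEx(m,cv2.MORPH_OPEN,np.ones((3,3)))
c=max(cv2.findContours(m,cv2.RETR_EXTERNAL,cv2.CHAIN_APPROX_NONE)[0],key=cv2.contourArea)+np.array([150,120])
for nm,cc,z in (("board",c,.024),):
    P=plane("top",cc,z); r=cv2.minAreaRect((P[:,:2]*1000).astype(np.float32)); print(nm,r)
d=(T[175:235,235:280].max(2)<30).astype(np.uint8)
c=max(cv2.findContours(d,cv2.RETR_EXTERNAL,cv2.CHAIN_APPROX_NONE)[0],key=cv2.contourArea)+np.array([235,175])
P=plane("top",c,.022); print("inlay",cv2.minAreaRect((P[:,:2]*1000).astype(np.float32)),cv2.boundingRect(c))
# stand
m=cv2.inRange(hsv(T)[185:235,360:408],(8,40,110),(30,200,255)); c=max(cv2.findContours(m,cv2.RETR_EXTERNAL,cv2.CHAIN_APPROX_NONE)[0],key=cv2.contourArea)+np.array([360,185])
P=plane("top",c,.034); print("stand",cv2.minAreaRect((P[:,:2]*1000).astype(np.float32)))
a=cv2.resize(T[180:260,350:450],None,fx=4,fy=4);b=cv2.resize(S[210:310,220:320],None,fx=3.2,fy=3.2)
cv2.imwrite("pics/crop1.png",np.hstack([a,b]))
E
```

```text
scene [272 232   7  23 104] [275.2308 243.6442]
scene [248 263  11  36 268] [253.4366 281.9403]
board ((559.943115234375, 211.32708740234375), (296.2054443359375, 385.7739562988281), 6.341571807861328)
inlay ((562.2745361328125, 129.15240478515625), (121.44779205322266, 64.38005828857422), 6.508027076721191) (244, 184, 25, 42)
stand ((545.1807861328125, -256.4650573730469), (70.74958801269531, 71.19652557373047), 71.84064483642578)
```

View pics/crop1.png

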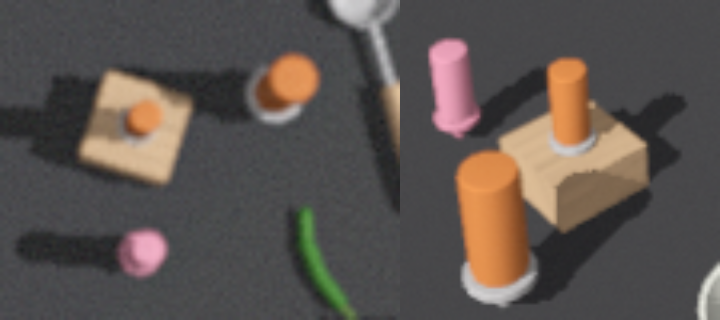

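The crop confirms the choice: the small orange pin sits in the pale stand, with the bigger orange one and the pink one apart from it. Now I triangulate it and refine the board and inlay by edge line fits.

Run:
```python
from h import *
np.set_printoptions(precision=4,suppress=True)
T,S=cv2.imread("pics/top0.png"),cv2.imread("pics/scene0.png")
print("pin top",tri((386,209.2),(272.6,231.9)),plane("top",[(386,209.2)],.091),plane("scene",[(272.6,231.9)],.091))
print("stand z34", plane("top",[(350+106/4,180+71/4),(350+192/4,180+97/4),(350+167/4,180+185/4),(350+80/4,180+158/4)],.034))
def lines(n,c,z,nm):
    P=(plane(n,c,z)[:,:2]*1000).astype(np.float32); r=cv2.minAreaRect(P); th=np.deg2rad(r[2]);
    if th>np.pi/4: th-=np.pi/2
    R=np.array([[np.cos(th),-np.sin(th)],[np.sin(th),np.cos(th)]]); Q=(P-r[0])@R; w,h=np.ptp(Q,axis=0)/2
    out=[]
    for ax,s,L,o in ((0,1,w,h),(0,-1,w,h),(1,1,h,w),(1,-1,h,w)):
        q=Q[(abs(Q[:,1-ax])<.75*o)&(s*Q[:,ax]>.7*L)]
        vx,vy,x,y=cv2.fitLine(q.astype(np.float32),cv2.DIST_HUBER,0,.01,.01).ravel()
        a=np.rad2deg(np.arctan2(vy,vx)+th)%90; m=np.median(q[:,ax]); out.append((ax*1.,s,m,a if a<45 else a-90))
    out=np.array(out); c0=np.array([(out[0,2]+out[1,2])/2,(out[2,2]+out[3,2])/2])@R.T+r[0]
    print(nm,n,"size",out[0,2]-out[1,2],out[2,2]-out[3,2],"c",c0,"ang",out[:,3])
for n,im,(x0,y0,x1,y1) in (("top",T,(150,145,310,270)),("scene",S,(295,125,450,225))):
    sub=im[y0:y1,x0:x1].astype(int); b=((sub[...,2]-sub[...,0])>14).astype(np.uint8)
    b=cv2.morphologyEx(b,cv2.MORPH_OPEN,np.ones((3,3)))
    if n=="top":
        c=max(cv2.findContours(b,cv2.RETR_EXTERNAL,cv2.CHAIN_APPROX_NONE)[0],key=cv2.contourArea)+np.array([x0,y0]); lines(n,c,.024,"board")
for n,im,(x0,y0,x1,y1) in (("top",T,(235,175,280,235)),("scene",S,(332,166,396,196))):
    g=cv2.resize(im[y0:y1,x0:x1],None,fx=8,fy=8,interpolation=cv2.INTER_CUBIC)
    g=g.max(2); t,b=cv2.threshold(g,0,255,cv2.THRESH_BINARY_INV+cv2.THRESH_OTSU)
    c=max(cv2.findContours(b,cv2.RETR_EXTERNAL,cv2.CHAIN_APPROX_NONE)[0],key=cv2.contourArea)
    print(t); lines(n,(c+.5)/8-.5+np.array([x0,y0]),.023,"inlay")
```

```text
pin top (array([ 0.5452, -0.2553,  0.088 ]), np.float64(0.003759242124208635)) [[ 0.5433 -0.2562  0.091 ]] [[ 0.5491 -0.2572  0.091 ]]
stand z34 [[ 0.5858 -0.2348  0.034 ]
 [ 0.567  -0.2993  0.034 ]
 [ 0.5004 -0.2802  0.034 ]
 [ 0.5197 -0.2153  0.034 ]]
board top size 280.23752578175754 380.0546600599148 c [552.9857 208.4812] ang [6.3374 6.2247 6.2579 6.4769]
67.0
inlay top size 126.71129299654514 67.42243755128692 c [562.0394 128.9345] ang [6.5948 6.6853 6.3611 6.2789]
64.0
inlay scene size 127.08903873396352 58.42298781324066 c [563.8685 125.4244] ang [5.8631 5.7217 6.1254 6.2069]
```

Board: measured size 280.2 × 380.1 mm, turned 6.35°. That puts the inlay centre at (0.562, 0.129), and the two estimates agree to 0.2 mm. Pin: axis at about (0.545, -0.256), and the triangulated top height of 88 mm fits the expected 91 mm. Now I grasp and lift it.

```bash
cat >> h.py <<'E'
np.set_printoptions(precision=4,suppress=True)
th=np.deg2rad(6.35); c_,s_=np.cos(th),np.sin(th)
BX=np.array([c_,s_,0]); BY=np.array([-s_,c_,0]); O=np.array([.5619,.1290,.018])
RA=np.c_[BY,BX,[0,0,-1]]; RB=np.c_[-BY,-BX,[0,0,-1]]
def show(t=""):
    s=env.state(); print(t,round(s["clock"],2),s["ee_pos"],s["contact_force"],s["grip_width"],s["finger_force"])
    return s
E
python3 - <<'E'
from h import *
p=np.array([.545,-.2562,0]); q=env.state()["joint_pos"]
best=None
for R in (RA,RB):
    a=env.solve_ik(p+[0,0,.20],R); b=env.solve_ik(O+[0,0,.06],R); print(a,b)
    if a is None or b is None: continue
    m=max(abs(a[6]),abs(b[6]))
    if best is None or m<best[0]: best=(m,R)
R=best[1]; np.save("R.npy",R)
env.gripper_to(.7); env.movep(p+[0,0,.2],R); env.movel(p+[0,0,.12]); show("above")
cv2.imwrite("pics/s1.png",np.vstack([env.get_image("scene")[150:340,150:400],env.get_image("top")[140:290,290:540]]).repeat(2,0).repeat(2,1)[:600] if 0 else cv2.resize(np.hstack([env.get_image("scene")[150:300,180:330],env.get_image("top")[150:300,300:450]]),None,fx=2.6,fy=2.6))
E
```

```text
[ 0.7078  0.4366 -0.4743  1.6568  0.2183  1.1011  0.2831] [ 0.2582  0.6272 -0.7871  1.8171  0.5459  0.9283 -0.6624]
[ 0.2888  0.3908  0.0938  1.6869 -0.0408  1.0658 -2.6355] [ 0.4981  0.8747 -1.2437  1.8032  0.908   1.1728  2.2055]
above 3.17 [ 0.5454 -0.2565  0.1206] [-0.3286 -0.1842  0.8015] 0.697353222643095 0.0
```

View pics/s1.png

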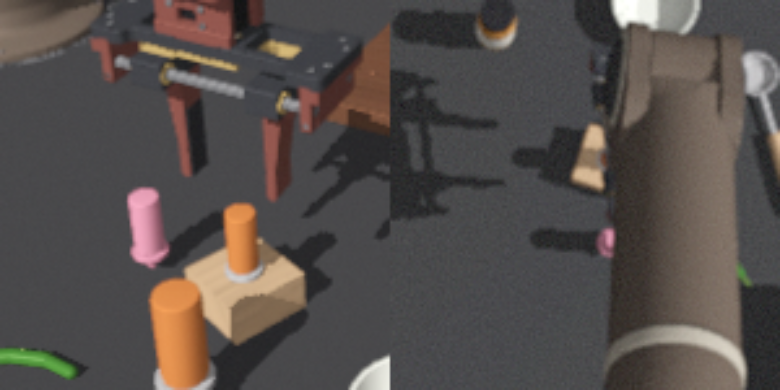

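The fingers (left crop, tips at about (190,170) and (275,195)) straddle the pin top at (240,210). I go down with a contact threshold and grip.

Run:
```python
from h import *
p=np.array([.545,-.2562,0])
print(env.movel(p+[0,0,.048],speed=.08,threshold=6)); show("down")
env.gripper_to(0,grip_force=45); show("grip")
env.movel(p+[0,0,.11],speed=.08); env.hold(.2); s=show("up"); print(s["orientation"])
a=env.get_image("scene")[150:300,180:330]
env.movep(O+[0,0,.14],np.load("R.npy")); env.hold(.3); show("over inlay")
cv2.imwrite("pics/s2.png",cv2.resize(np.hstack([a,env.get_image("scene")[75:225,290:440]]),None,fx=2.6,fy=2.6))
```

```text
False
down 4.33 [ 0.5454 -0.2563  0.0485] [-0.2567 -0.4779 -0.1509] 0.6956517186712288 0.0
grip 5.0 [ 0.5451 -0.2562  0.0481] [0.7105 0.7145 0.9897] 0.2682571102625501 45.0001323223114
up 6.12 [ 0.5447 -0.2561  0.1094] [-0.1237  0.1573 -1.1686] 0.26565677602546495 44.99973714351654
[[-0.1106  0.9939 -0.0009]
 [ 0.9939  0.1106  0.0005]
 [ 0.0006 -0.0008 -1.    ]]
over inlay 7.92 [0.5621 0.1282 0.1579] [ 0.1756 -0.0558 -0.9947] 0.2683056059444535 44.99967277050018
```

View pics/s2.png

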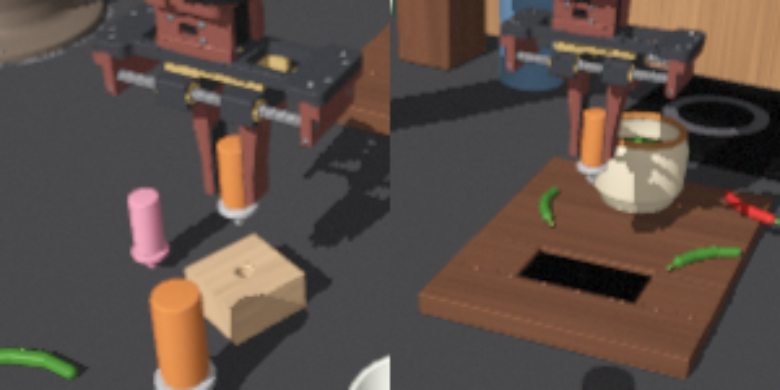

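Lifted cleanly: the stand is empty, the pin is upright in the fingers, and the width of 23.6 mm matches the handle. Next, a light touch at the edge of the search area, then one short slide to learn the contact behaviour.

Run:
```python
from h import *
q=O-.034*BX
env.movel(q+[0,0,.045],speed=.12); env.hold(.2); show("pre")
print(env.movel(q+[0,0,.024],speed=.02,threshold=3)); s=show("touch"); env.hold(.2); s=show()
z=s["ee_pos"][2]
for i in (1,2,3):
    env.movel((q+.003*i*BX)*[1,1,0]+[0,0,z-.0005],speed=.03); s=show(i)
```

```text
pre 9.16 [0.5287 0.1254 0.0636] [ 0.0346  0.1066 -0.4042] 0.267522479415491 44.999679923057556
True
touch 9.93 [0.5281 0.1252 0.0467] [-0.8889 -0.5956  6.2363] 0.268224989509638 45.00154674053192
 10.13 [0.528  0.1252 0.0467] [-0.2412 -0.1375  5.7524] 0.2614214006603527 45.00124990940094
1 10.41 [0.53   0.1255 0.0465] [-4.6503 -1.0291 11.5056] 0.26832769919841604 45.00886917114258
2 10.66 [0.5329 0.1259 0.0465] [-5.4855 -1.8227 10.9952] 0.26522222472551094 45.00992238521576
3 10.91 [0.5357 0.1262 0.0465] [-5.6114 -0.0673 10.3306] 0.26563553540610374 45.01068949699402
```

```bash
cat > scan.py <<'E'
from h import *
import sys
def scan(ys,x0,zc=.0463,step=.003,F=7.,xl=.034,tmax=45):
    """ys: track offsets; x0 start; boustrophedon"""
    x=x0; d=1 if x0<=0 else -1; n=0
    for y in ys:
        while True:
            g=O+x*BX+y*BY; g[2]=zc
            env.movel(g,speed=.035); s=env.state(); f=s["contact_force"]; n+=1
            if f[2]<3.5:
                env.movel(g+[0,0,-.004],speed=.02,threshold=4); s2=env.state()
                print("low",x,y,f,s2["ee_pos"],s2["contact_force"])
                if s2["ee_pos"][2]<.0445: return x,y
                env.movel(g,speed=.03)
                f=env.state()["contact_force"]
            if n%6==0: print(round(s["clock"],2),round(x*1e3),round(y*1e3,1),f,s["ee_pos"][2])
            if f[2]>16 : env.movel(g+[0,0,.001],speed=.03); zc+=.0003
            zc+=np.clip((F-f[2])*-4e-5,-.0003,.0003)
            if s["clock"]>tmax: print("time"); return None
            if abs(x+d*step)>xl: break
            x+=d*step
        d=-d
    return None
E
python3 - <<'E'
from scan import *
print(scan([0,.005],-.025)); show()
E
```

```text
low -0.010000000000000005 0 [ 0.1022 -0.7177 -1.4792] [0.5526 0.1285 0.0425] [ 2.8162  2.5069 -1.6933]
(-0.010000000000000005, 0)
 12.76 [0.5526 0.1285 0.0425] [ 2.8162  2.5069 -1.6933] 0.26536848298341714 44.999136328697205
```

It dropped in at about x = -10 mm, y = 0: the TCP is 4.2 mm below the stone-contact height. Next I go down gently, stepping sideways along the side force.

Run:
```python
from h import *
g=O-.010*BX; g[2]=.0425
for i in range(40):
    s=env.state(); f=s["contact_force"]; z=s["ee_pos"][2]
    if i%3==0: print(round(s["clock"],2),s["ee_pos"],f)
    if z<.0321: break
    g[:2]+=np.clip(f[:2]*.0002,-.001,.001)
    if f[2]<6: g[2]=max(z-.0015,.0315)
    else: g[2]=z+.0003
    env.movel(g,speed=.03,threshold=8)
show("end"); print(g)
```

```text
12.76 [0.5526 0.1285 0.0425] [ 2.8162  2.5069 -1.6933]
13.51 [0.5535 0.1293 0.0377] [ 1.2994  1.3458 -1.2959]
14.26 [0.554  0.1301 0.0323] [-0.7342  0.0891 -1.0312]
end 14.51 [0.5542 0.1302 0.032 ] [-2.7355 -1.1833  5.3075] 0.26331120892564325 45.001258850097656
[0.554  0.1303 0.0315]
```

It has gone down 14.7 mm and the collar is on the stone at 5 N. I release, retreat straight up and look.

Run:
```python
from h import *
env.gripper_to(.6); s=show("open"); p=s["ee_pos"]
env.movel(p+[0,0,.16],speed=.1)
env.movep(np.array([.45,-.12,.25]),np.load("R.npy")); env.hold(.3); show("away")
S,T=env.get_image("scene"),env.get_image("top"); m=orange(S); m[:,:300]=0;m[:165]=m[:165]; 
x,y,w,h=346,150,40,45
k,_,st,ce=cv2.connectedComponentsWithStats(m[y:y+h,x:x+w]); print(st[1:]+[x,y,0,0,0])
cv2.imwrite("pics/s3.png",cv2.resize(np.hstack([S[110:220,300:450],T[140:250,160:310]]),None,fx=2.6,fy=2.6))
```

```text
open 15.15 [0.554  0.1303 0.0314] [ 0.6621  0.2078 -0.094 ] 0.5991556078591307 0.0
away 18.27 [ 0.4503 -0.1192  0.2497] [0.2556 0.3792 0.248 ] 0.595089178761812 0.0
[[361 160   7  21  54]
 [359 162   1   6   6]
 [359 169   1   1   1]
 [358 174   1   3   3]]
```

View pics/s3.png

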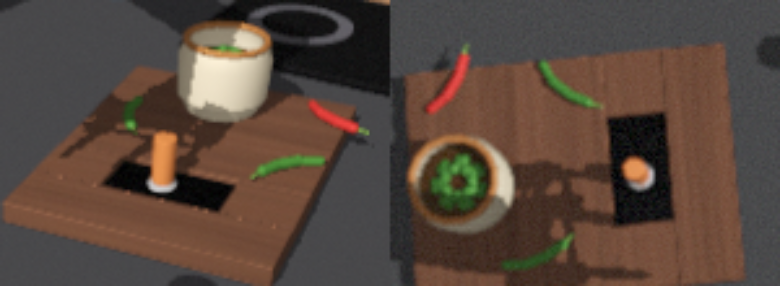

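The pin stands upright in the inlay (scene crop (163,160), top crop (635,172)) with its collar on the stone, and the jar and chillies are where they were. I check its top point, then hand in.

Run:
```python
from h import *
p,e=tri((253.5,204.2),(363.5,161.7)); print(p,e)
if .067<p[2]<.083 and np.hypot(*(p[:2]-[.554,.1303]))<.008: print(env.sign_off())
```

```text
[0.5552 0.1291 0.0766] 0.0016468615680754733
the job is handed in; nothing more can be done
None
```

The stop pin is seated upright in the inlay's hole and released, with the jar and chillies on the board where they were, and the job is handed in at about 18 s; the verdict was not shown.

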